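# Turn the draining cheese box over on its stand, lid pinched shut

## Robot

A 7-joint arm with a two-finger parallel gripper is mounted at the origin on a cart in front of the work surface, level with it; the furniture and walls round the work are solid. World frame = base frame: x ahead of the robot, y to its left, z up, the work surface at z = 0. Lengths are in m, angles in rad, forces in N, time in s.
With the tool pointing down it reaches from about 0.4 to 0.85 m from the base axis. Payload 4.5 kg.
Tool frame: the origin (TCP) lies on the centre line of the jaws, within the pads' length; the fingertips stand r.tip_extent ahead of it and the grasp point (between the pads) is the TCP (r.tip_extent is the distance from the TCP to the fingertips, in m); z points along the fingers, y is the line along which they close (so a half turn about z gives the same grasp; the last joint's range is limited). The gripper opens to 88 mm and grips with 3 to 60 N. Pads are 18 mm wide; open, the fingers measure 123 mm over their backs; the gripper's body (75 mm by 187 mm) begins 45 mm behind the grasp point.
Start: joints at [1.358, 0.689, -0.195, 1.565, 0.157, 0.902, -0.215], TCP at [0.153, -0.606, 0.258] pointing down, gripper open.
Joint ranges: [-3.01, 3.01], [-0.46, 2.08], [-1.47, 1.51], [0.13, 2.56], [-1, 4.14], [0.04, 2.09], [-2.66, 2.66]. Speed limits (rad/s): [2.57, 2.57, 3.14, 3.14, 3.14, 3.14, 3.14].

## Interface

Orientations are given as a unit quaternion [x, y, z, w].
In Python, from plant import sensors, vision, finish_job, r gives the robot as it stands. The module is installed in compiled form; this text tells all that it offers.
- The arm moves only by the tool step_arm, never from a script. Its argument "steps" is a list of rows, each a list of 2 entries, a list of its own where there are three numbers: the shift along the tool's x, y, z in cm, then the turn, a rotation vector about the tool's x, y, z in degrees. A call has 1 to 12 rows; each row shifts and turns the commanded pose from where the row before left it, along the tool's axes as they then stand; what a row does not reach is not made up. A row lasts 1/8 s, in which the tool goes at most 62.5 mm and 10.7 degrees, less where a joint would pass 70% of its speed; a pose out of reach is approached as far as the arm can. A call with a gripper value outside its range is refused whole. "claw" is the opening, from -1 (shut) to 1 (fully open), set as the call begins (left out, the last holds). The fingers move at their own pace and stop on an object; "grip_force" is the grip in N (left out, the last holds). Time passes only in rows, so rows that do not move let the fingers close. It gives the time, the measured TCP pose, the force, the opening and the grip force at its end, in the units of the state.
- sensors.get_state(): the state, without advancing time (a new reading comes with each control period).
- vision.snapshot(name): name is "scene" or "top" or "wrist"; returns a dict with "img" (420x560x3 uint8, red, green, blue), "fx", "fy", "cx", "cy" (pixels), "k1" (the pictures are not rectified: a ray, as slopes to the right and down, at radius r is drawn at 1 + k1 r^2 times it, then the intrinsics apply), "position" and "rotation" of the camera in the world. Camera axes: x right, y down, z forward; pixel columns grow to the right and rows downward; lengths in m; the calibration is good to about 2 mm. A picture is of the moment at which its call begins. There is no depth.
- finish_job(): hands the job in; it is judged then, once.
The state is a dict: "clock": time; "q": joint angles; "qd": joint speeds; "joint_torque": joint torques, N m; "tool_pos": TCP position; "eef_rot": TCP orientation; "contact_force": force on the tool from outside, world axes, zero at the start; "moment": the same for the moment, N m; "opening": opening from 0.0 (shut) to 1.0 (fully open); "finger_force": force on a finger pad.
Only numpy, scipy, OpenCV 4.12 (cv2) and the standard library are available. Lean on these libraries where they do the work, as an engineer would, in place of code of your own. Each camera call takes 0.05 s, during which the arm holds its last target. There are 200 camera calls.

## Task

The cheese in the white draining box has drained on one side; turn the box over so that the other side drains. Swing the hinged wire keeper clear of it; then, as its lid is loose, pinch lid and box shut between the fingers, lift the box off the sloping wire stand, turn it upside down without letting it open and lay it back on the two rails, lid side down, its end on the upturned stop. Finally swing the keeper back so that it rests on the box; drop nothing and leave the other things alone.

Things in the scene. Friction and masses are not known exactly. Their poses are not given: they have to be found in the camera images.
- box_mid (a point): Centre of the white box: 104 mm long (its x), 72 wide (y), 49 high (z), 0.16 kg; 24.5 mm above its flat underside. z points from underside to mouth. At the start it lies on the stand, underside on the rails, so z leans 45 degrees up and x points down the slope. Its walls rise 32 mm to a shoulder; a neck, set in 5 mm, rises 17 mm more inside the lid.
- lid_mid (a point): Centre of the loose lid: a tray 104 x 72 x 24 mm, 0.12 kg, that slips over the neck (1.5 mm play, nothing locks it) and rests on the shoulder, flush with the box; axes as the box. Shut, the point is 19.5 mm from box_mid along z and box and lid together are 56 mm thick, flat on both faces. Drain holes on all faces.
- stand_foot (a point): Point of the fixed wire stand where the lower edge of the box rests, 36 mm above the bench (top at height 0). Stand axes: z up, x level, to the low end. Two rails 50 mm apart (wire 6 mm) run 66 mm up from here at 45 degrees towards -x, open between and beyond their tops, where the box overhangs by 38 mm; a stop at the foot stands 32 mm off the slope.
- keeper (a joint): Angle of the wire keeper: 0 when it lies on the box, 1.2 rad when open. A U of 4 mm wire as wide as 86 mm, hinged level (along the stand's y) at the top of the stop, 25 mm in x and 20 mm in z from stand_foot. Opening swings it up, away from the box and over to the low end (+x). It is light and swings freely: tipped past upright (about 0.25 rad) it falls open, tipped back it falls shut.
- keeper_loop (a point): Top of the thumb loop: an arch of 4 mm wire, outside 30 mm wide at its foot and 22 near its top, 41 mm high, square to the box's face (shut, it leans 45 degrees to +x), on the middle of the keeper's cross bar. Its top is 90 mm from the hinge: shut, 32 mm in x and 110 mm in z from stand_foot; open, 112 mm and 45 mm. The loop's sides, 7 mm nearer the hinge, can be pinched from above all the way.
- cheese_mid (a point): The piece of hard cheese shut in the box, about 47 x 74 x 47 mm, hidden and loose in it. The point lies at its centre. 0.09 kg.
- pepper_mill_a: Wooden pepper mill, 56 mm across and 191 mm tall, standing at the back left of the work; bystander. Origin at the centre of its foot.
- cheese_chunk_a: Broken wedge of cheese, 48 x 58 x 64 mm, at the back right; bystander. Origin at the centre of its underside.
- bench_scraper: Dough scraper with a wooden grip, 114 x 152 x 25 mm, lying at the front right; bystander. Origin at the centre of its underside.
Not all that is in view belongs to the job. What is shaped like the part that bears box_mid but red or turquoise is not meant. Leave any red or yellow look-alike of the part that bears stand_foot alone.

How it is judged:
At the end, for the whole second after the job is handed in: The box lies upside down on the rails (within 7 degrees), lid side down and shut (within 4 mm), its end on the stop (centre within 7 mm of its seat along and off the slope, 15 mm sideways), cheese inside; the keeper lies on it (under 0.08 rad); at rest, released (angle between box_mid's own z axis and vertical between 2.23 and 2.48 rad and angle between the y axis of box_mid and the y axis of stand_foot, either way round below 0.15 rad and x of box_mid in the frame of stand_foot between -0.0215 and -0.0075 m and z of box_mid in the frame of stand_foot between 0.052 and 0.066 m and y of box_mid in the frame of stand_foot between -0.015 and 0.015 m and z of lid_mid in the frame of box_mid below 0.0235 m and distance between cheese_mid and box_mid below 0.03 m and value of joint keeper below 0.08 rad and linear speed of each of drain_box, drain_lid below 0.02 m/s); the robot touches nothing.
It fails at once if the lid opens (more than 7 mm off its seat or askew by over 11 degrees) (z of lid_mid in the frame of box_mid above 0.0265 m or angle between the z axis of lid_mid and the z axis of box_mid, either way round above 0.2 rad).
It fails at once if the box drops (over 0.5 m/s while not held) (linear speed of drain_box above 0.5 m/s and contact force between the fingers and drain_box below 0.1 N and contact force between the fingers and drain_lid below 0.1 N).
It fails at once if a bystander is pushed more than 30 mm (distance of any of pepper_mill_a, cheese_chunk_a, bench_scraper from where it was at the start of the episode above 0.03 m).
It also fails if it takes over 70 s, if anything falls off the work surface, if the arm or the gripper's body presses on something with over 40 N, if the wrist force passes 120 N, or if a joint passes its speed limit or range.

## Working session

There is one attempt and no reset: what is moved stays moved. The work goes in short steps, Python scripts to look and compute and a tool call to move; the robot and the scene stay as the last step left them, time stands still between calls to the robot, and variables do not carry over. Pictures are saved under pics/ and viewed, at most 10 in all, crops included, and the job is handed in when it is done.

Besides the shell and the picture viewer there is one more tool, called after "Call:" as name(argument=value, ...), one argument or row to a line, values as JSON. step_arm: Moves the arm, as the interface text tells. Its arguments: {"type":"object","properties":{"steps":{"type":"array"},"claw":{"type":"number"},"grip_force":{"type":"number"}},"required":["steps"]}

```bash
mkdir -p pics; cat > h.py <<'E'
import numpy as np, cv2
from scipy.spatial.transform import Rotation as R
from plant import sensors, vision, finish_job, r
def snap(n,f):
    s=vision.snapshot(n); cv2.imwrite(f'pics/{f}.png',s['img'][:,:,::-1]); 
    np.save(f'pics/{f}.npy',s,allow_pickle=True); return s
def load(f): return np.load(f'pics/{f}.npy',allow_pickle=True).item()
def rot(s):
    a=np.array(s['rotation'],float); return a if a.shape==(3,3) else R.from_quat(a).as_matrix()
def ray(s,u,v):
    K=np.array([[s['fx'],0,s['cx']],[0,s['fy'],s['cy']],[0,0,1]],float)
    p=cv2.undistortPoints(np.array([[[u,v]]],float),K,np.array([s['k1'],0,0,0.]))[0,0]
    d=rot(s)@np.array([p[0],p[1],1]); return np.array(s['position'],float),d/np.linalg.norm(d)
def plane(s,u,v,z): o,d=ray(s,u,v); return o+d*(z-o[2])/d[2]
def tri(*a):  # (s,u,v)...
    A=np.zeros((3,3));b=np.zeros(3)
    for s,u,v in a:
        o,d=ray(s,u,v);P=np.eye(3)-np.outer(d,d);A+=P;b+=P@o
    x=np.linalg.solve(A,b); return x,[np.linalg.norm((np.eye(3)-np.outer(ray(*k)[1],ray(*k)[1]))@(x-ray(*k)[0])) for k in a]
def proj(s,p):
    p=rot(s).T@(np.array(p)-np.array(s['position'])); x,y=p[:2]/p[2]; f=1+s['k1']*(x*x+y*y)
    return np.array([s['fx']*x*f+s['cx'],s['fy']*y*f+s['cy']])
E
python3 - <<'E'
from h import *
a=snap('scene','scene0');b=snap('top','top0')
for s in(a,b): print({k:v for k,v in s.items() if k!='img'})
print(r.tip_extent, sensors.get_state())
E
```

```text
{'fx': 408.7673398196304, 'fy': 408.7673398196304, 'cx': 274.85084026492405, 'cy': 209.56824900894577, 'k1': -0.11676408664466813, 'position': array([-0.25617954,  0.63726913,  0.93946457]), 'rotation': array([-0.36483094,  0.82277168, -0.3950546 ,  0.18405706])}
{'fx': 524.3775916204571, 'fy': 524.3775916204571, 'cx': 275.6787319747263, 'cy': 215.11556826704847, 'k1': 0.04234052504200196, 'position': array([ 0.30991231, -0.07327494,  1.39709811]), 'rotation': array([ 0.70662282, -0.70216092,  0.05501872, -0.06802331])}
0.019 {'clock': 0.1, 'q': array([ 1.35776038,  0.68990961, -0.19452505,  1.56621629,  0.15730236,
        0.90250499, -0.21507059]), 'qd': array([ 0.00141726, -0.00265717,  0.00066363, -0.0020201 , -0.00159979,
        0.00016686, -0.00169997]), 'joint_torque': array([-3.76343916e-03, -5.28499711e+01, -1.27197616e+00, -1.53837883e+01,
       -5.26232400e-02,  1.99127280e-03,  8.26418272e-05]), 'tool_pos': array([ 0.15254359, -0.60555361,  0.25699073]), 'eef_rot': array([ 9.92386673e-01,  1.23158492e-01, -1.59542030e-04, -8.07858172e-04]), 'contact_force': array([0.37623593, 0.15446734, 0.06915031]), 'moment': array([0.05748639, 0.04731712, 0.01838618]), 'finger_force': 0.0, 'opening': 1.0004552977296655}
```

View pics/scene0.png

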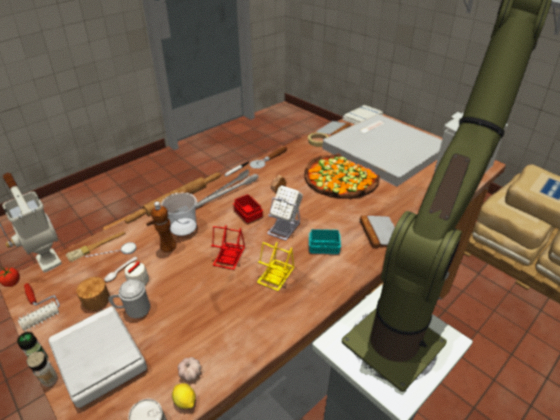

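View pics/top0.png

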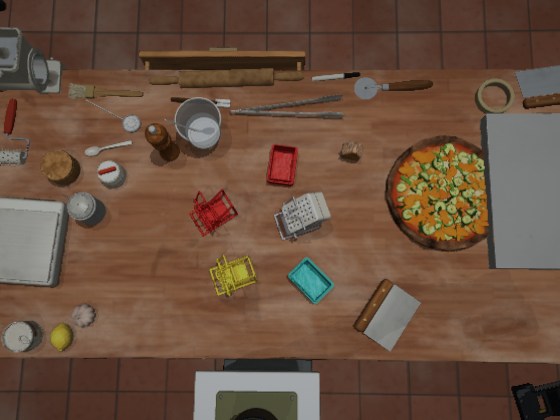

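```bash
python3 - <<'E'
from h import *
a=load('scene0')['img'][170:250,245:325,::-1];b=load('top0')['img'][180:250,260:340,::-1]
a=cv2.resize(a,(560,560),interpolation=cv2.INTER_CUBIC)[:,60:450];b=cv2.resize(b,(400,350),interpolation=cv2.INTER_CUBIC)
c=np.zeros((560,800,3),np.uint8);c[:560,:390]=a;c[:350,400:]=b
cv2.imwrite('pics/crop1.png',c)
s=load('top0')
for n,u,v in [('mill',172,150),('chunk',350,152),('scraper',388,315)]: print(n,plane(s,u,v,0.02))
E
```

```text
mill [0.73140606 0.23763994 0.02      ]
chunk [ 0.72710755 -0.24722253  0.02      ]
scraper [ 0.29375563 -0.33677753  0.02      ]
```

View pics/crop1.png

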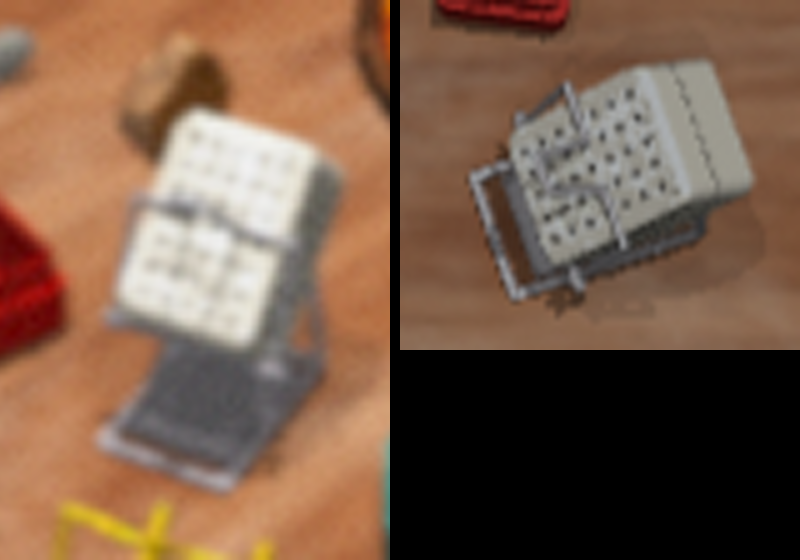

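```bash
python3 - <<'E'
from h import *
a=load('scene0');b=load('top0')
T={'A':(515,130),'B':(550,265),'C':(645,70),'D':(692,198)};S={'A':(115,300),'B':(250,345),'C':(190,108),'D':(320,150)}
P={}
for k in T:
    t=((T[k][0]-400)/5+260,T[k][1]/5+180);s=((S[k][0]+60)/7+245,S[k][1]/7+170)
    P[k],e=tri((b,*t),(a,*s));print(k,P[k].round(4),np.round(e,4))
for i,j in ['AB','CD','AC','BD']: print(i,j,np.linalg.norm(P[i]-P[j]))
m=sum(P.values())/4
x=(P['A']+P['B']-P['C']-P['D']);y=(P['A']+P['C']-P['B']-P['D']);
print('mid',m,'x',x/np.linalg.norm(x),'yawx',np.arctan2(x[1],x[0]),'from y',np.arctan2(-y[0],y[1]),np.arctan2(y[0],-y[1]))
# base bar at low end in top crop, on bench
for u,v in [(475,172),(518,295),(705,235)]: print(plane(b,(u-400)/5+260,v/5+180,0.003))
E
```

```text
A [ 0.5697 -0.0647  0.0683] [0.0027 0.0027]
B [ 0.4975 -0.0842  0.0733] [0.0009 0.0009]
C [ 0.5851 -0.1285  0.1438] [0.0025 0.0025]
D [ 0.5213 -0.1521  0.1411] [0.0011 0.0011]
A B 0.07502033508255786
C D 0.06814187301336994
A C 0.10001844618743166
B D 0.0989070937363273
mid [ 0.54339388 -0.10738377  0.10662109] x [-0.19729551  0.66374459 -0.72146906] yawx 1.8597247281466278 from y -1.264194016960232 1.8773986366295614
[ 0.55719284 -0.04471107  0.003     ]
[ 0.49040924 -0.06828391  0.003     ]
[ 0.52342945 -0.16848065  0.003     ]
```

```bash
cat >> h.py <<'E'
YAW=1.875; FOOT=np.array([.5442,-.1101,.036])
def xs(): return np.array([np.cos(YAW),np.sin(YAW),0])
def ys(): return np.array([-np.sin(YAW),np.cos(YAW),0])
def W(x,y,z): return FOOT+x*xs()+y*ys()+np.array([0,0,z])   # stand->world (m)
def UN(u,n,y=0): c=.5**.5; return W((n-u)*c,y,(u+n)*c)
def frame(z,y): z=np.array(z,float);y=np.array(y,float);return R.from_matrix(np.stack([np.cross(y,z),y,z],1))
def down(): return frame([0,0,-1],-ys())
def slope(sgn): c=.5**.5; return frame(c*xs()-[0,0,c],sgn*(c*xs()+np.array([0,0,c])))
def plan(p,rt,n,p0=None,r0=None):
    s=sensors.get_state(); p0=s['tool_pos'] if p0 is None else p0; r0=R.from_quat(s['eef_rot']) if r0 is None else r0
    w=(r0.inv()*rt).as_rotvec()/n; d=(np.array(p)-p0)/n; out=[]; rr=r0
    for i in range(n): out.append([(rr.inv().apply(d)*100).round(2).tolist(),np.degrees(w).round(2).tolist()]); rr=rr*R.from_rotvec(w)
    print(out, 'total deg',np.degrees(np.linalg.norm(w))*n,'dist',np.linalg.norm(d)*n)
E
python3 -c "
from h import *
plan(W(.01,0,.27),down(),12)"
```

```text
[[[4.17, -3.29, -0.4], [-0.01, -0.01, -7.77]], [[4.58, -2.7, -0.4], [-0.01, -0.01, -7.77]], [[4.9, -2.05, -0.41], [-0.01, -0.01, -7.77]], [[5.13, -1.37, -0.41], [-0.01, -0.01, -7.77]], [[5.27, -0.66, -0.41], [-0.01, -0.01, -7.77]], [[5.31, 0.06, -0.41], [-0.01, -0.01, -7.77]], [[5.25, 0.77, -0.41], [-0.01, -0.01, -7.77]], [[5.1, 1.48, -0.41], [-0.01, -0.01, -7.77]], [[4.85, 2.15, -0.41], [-0.01, -0.01, -7.77]], [[4.52, 2.79, -0.41], [-0.01, -0.01, -7.77]], [[4.1, 3.38, -0.41], [-0.01, -0.01, -7.77]], [[3.61, 3.9, -0.41], [-0.01, -0.01, -7.77]]] total deg 93.28077165454904 dist 0.6391234246905098
```

Call:
step_arm(
  steps=[
    [[4.2,-3.3,-0.4],[0,0,-7.8]],
    [[4.6,-2.7,-0.4],[0,0,-7.8]],
    [[4.9,-2.0,-0.4],[0,0,-7.8]],
    [[5.1,-1.4,-0.4],[0,0,-7.8]],
    [[5.3,-0.7,-0.4],[0,0,-7.8]],
    [[5.3,0.1,-0.4],[0,0,-7.8]],
    [[5.2,0.8,-0.4],[0,0,-7.8]],
    [[5.1,1.5,-0.4],[0,0,-7.8]],
    [[4.9,2.1,-0.4],[0,0,-7.8]],
    [[4.5,2.8,-0.4],[0,0,-7.8]],
    [[4.1,3.4,-0.4],[0,0,-7.8]],
    [[3.6,3.9,-0.4],[0,0,-7.8]],
  ],
)

```text
clock: 1.6
tool_pos: [0.5415, -0.0992, 0.3056]
eef_rot: [0.588, 0.809, -0.0, -0.0]
contact_force: [0.8, -1.3, -0.0]
opening: 0.996
finger_force: 0.0
```

```bash
python3 -c "
from h import *
s=snap('wrist','w1');st=sensors.get_state();print(st['q'].round(2),st['tool_pos'],R.from_quat(st['eef_rot']).as_matrix().round(3),s['position'],rot(s).round(2))
im=s['img'].copy()[:,:,::-1].copy()
for n,p in dict(foot=W(0,0,0),A=UN(0,56e-3,-.036),B=UN(0,.056,.036),C=UN(.104,.056,-.036),D=UN(.104,.056,.036),loop=W(.032,0,.110)).items():
  q=proj(s,p);print(n,q.round(1));cv2.circle(im,tuple(int(v) for v in q),3,(0,0,255),1)
cv2.imwrite('pics/w1m.png',cv2.resize(im,(784,588)))
"
```

```text
[ 0.48  0.59 -0.66  1.71  0.42  0.98 -0.01] [ 0.54603821 -0.09066317  0.30684052] [[-0.321  0.947  0.006]
 [ 0.947  0.321  0.008]
 [ 0.005  0.009 -1.   ]] [ 0.5211254  -0.03559634  0.4325425 ] [[ 0.95  0.3   0.08]
 [ 0.31 -0.92 -0.25]
 [-0.    0.26 -0.97]]
foot [281.6 182.1]
A [312.1 156. ]
B [251.5 155.4]
C [316.5 237. ]
D [245.4 236.3]
loop [281.6 171.5]
```

View pics/w1m.png

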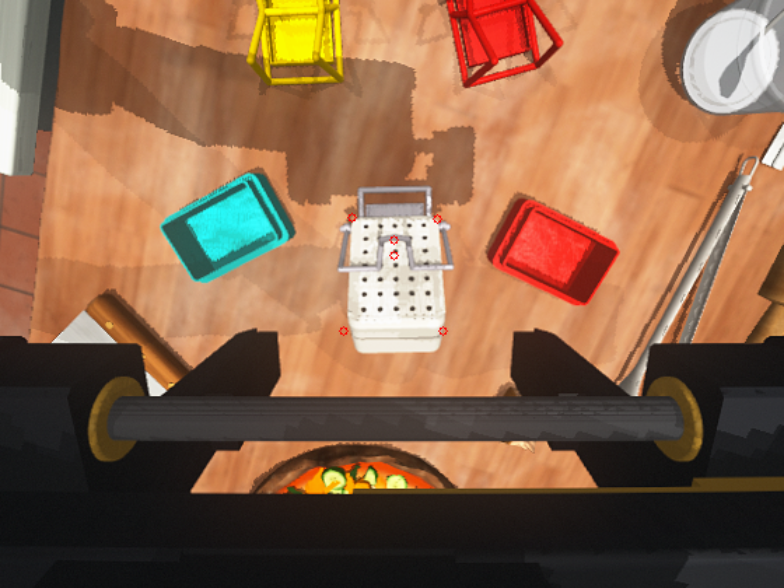

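```bash
python3 -c "
from h import *
s=load('w1')
c=s['img'][128:256,232:332,::-1];c=cv2.resize(c,(600,768),interpolation=cv2.INTER_CUBIC)
cv2.imwrite('pics/w1c.png',c[:600])
"
```

```text
(no output)
```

View pics/w1c.png

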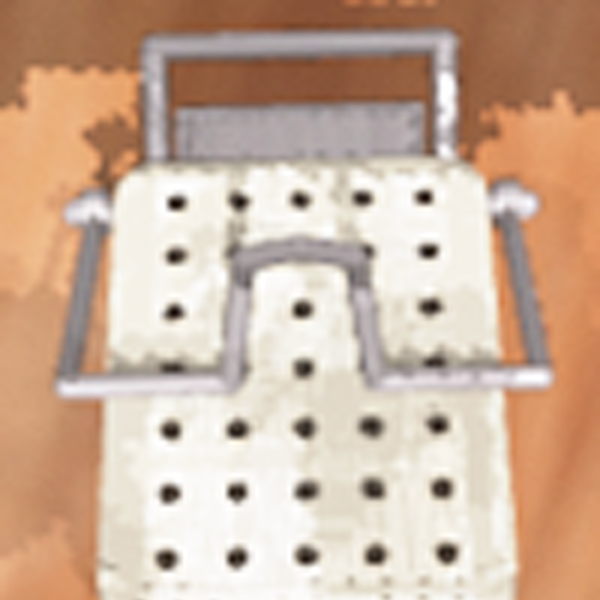

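```bash
python3 -c "
from h import *
s=load('w1')
def g(n,u,v,z):
  p=plane(s,u/6+232-.4,v/6+128-.4,z);d=p-FOOT;print(n,p.round(4),'stand',(d@xs()).round(4),(d@ys()).round(4));return p
for n,a,b,z in [('hinge',(85,205),(515,200),.056),('bar',(62,385),(546,377),.1155),('base',(150,43),(450,38),.003),('holes1',(177,202),(424,197),.0745),('holesN',(167,557),(448,553),.13)]:
  p=g(n,*a,z);q=g(n,*b,z);m=q-p;print('yaw',np.arctan2(m[1],m[0])+np.pi/2, np.linalg.norm(m))
g('loop',302,250,.144)
"
```

```text
hinge [ 0.4921 -0.0955  0.056 ] stand 0.0295 0.0453
hinge [ 0.5776 -0.0667  0.056 ] stand 0.0314 -0.0449
yaw 1.8965281669677891 0.09019245907090338
bar [ 0.5019 -0.1187  0.1155] stand 0.0045 0.043
bar [ 0.5848 -0.0902  0.1155] stand 0.0069 -0.0447
yaw 1.9019755489802515 0.08773927683579945
base [ 0.4919 -0.0629  0.003 ] stand 0.0607 0.0357
base [ 0.5583 -0.0401  0.003 ] stand 0.0625 -0.0344
yaw 1.9010900489775109 0.07016238978379431
holes1 [ 0.5109 -0.0863  0.0745] stand 0.0326 0.0247
holes1 [ 0.5574 -0.0702  0.0745] stand 0.0341 -0.0245
yaw 1.9051221403146188 0.049241785692030644
holesN [ 0.5291 -0.1393  0.13  ] stand -0.0233 0.0231
holesN [ 0.5763 -0.1231  0.13  ] stand -0.022 -0.0267
yaw 1.9001267992594308 0.04989390606345155
loop [ 0.5343 -0.0777  0.144 ] stand 0.0339 -0.0003
```

```bash
sed -i 's/^YAW=.*/YAW=1.901; FOOT=np.array([.544,-.107,.036])/' h.py; python3 -c "
from h import *
plan(W(.029,0,.135),down(),6)
plan(W(.029,0,.103),down(),3,W(.029,0,.135),down())"
```

```text
[[[0.22, -0.14, 2.26], [0.08, -0.05, -0.03]], [[0.23, -0.14, 2.26], [0.08, -0.05, -0.03]], [[0.23, -0.13, 2.26], [0.08, -0.05, -0.03]], [[0.23, -0.13, 2.26], [0.08, -0.05, -0.03]], [[0.23, -0.13, 2.26], [0.08, -0.05, -0.03]], [[0.23, -0.12, 2.26], [0.08, -0.05, -0.03]]] total deg 0.5925166748498744 dist 0.13677235593829776
[[[0.0, 0.0, 1.07], [0.0, 0.0, 0.0]], [[0.0, 0.0, 1.07], [0.0, 0.0, 0.0]], [[0.0, 0.0, 1.07], [0.0, 0.0, 0.0]]] total deg 0.0 dist 0.03200000000000003
```

Call:
step_arm(
  steps=[
    [[0.2,-0.1,2.2],[0,0,0]],
    [[0.2,-0.1,2.2],[0,0,0]],
    [[0.2,-0.1,2.2],[0,0,0]],
    [[0.2,-0.2,2.2],[0,0,0]],
    [[0.3,-0.2,2.2],[0,0,0]],
    [[0.3,-0.1,2.2],[0,0,0]],
    [[0,0,1.1],[0,0,0]],
    [[0,0,1.1],[0,0,0]],
    [[0,0,1],[0,0,0]],
    [[0,0,0],[0,0,0]],
    [[0,0,0],[0,0,0]],
  ],
  claw=0.15,
)

```text
clock: 3.02
tool_pos: [0.5293, -0.0895, 0.142]
eef_rot: [0.59, 0.808, 0.0, 0.0]
contact_force: [-0.7, -0.3, 0.0]
opening: 0.575
finger_force: 0.0
```

```bash
python3 -c "
from h import *
s=snap('wrist','w2');st=sensors.get_state();d=st['tool_pos']-FOOT;print(d@xs(),d@ys(),d[2],st['contact_force'],st['q'].round(2))
"
```

```text
0.02132271912839069 0.008225532579016936 0.10613795395710934 [-0.11037023 -0.24177802 -0.55804162] [ 0.37  0.79 -0.49  1.92  0.64  0.59 -0.23]
```

View pics/w2.png

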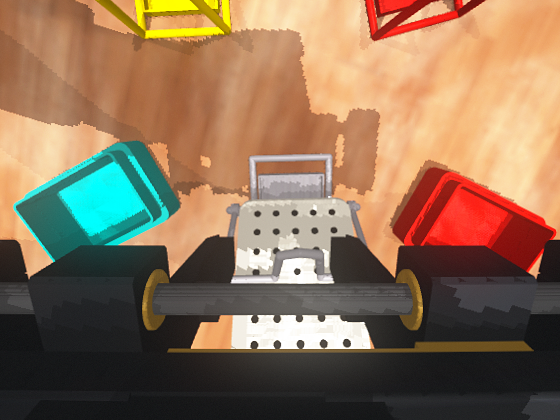

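Call:
step_arm(
  steps=[
    [[0.4,0.4,0.2],[0,0,0]],
    [[0.4,0.4,0.1],[0,0,0]],
    [[0,0,0],[0,0,0]],
    [[0,0,0],[0,0,0]],
  ],
)

```text
clock: 3.58
tool_pos: [0.5341, -0.0795, 0.1387]
eef_rot: [0.59, 0.808, -0.0, 0.0]
contact_force: [-0.6, -0.3, 0.2]
opening: 0.577
finger_force: 0.0
```

```bash
python3 -c "
from h import *
st=sensors.get_state();d=st['tool_pos']-FOOT;print(d@xs(),d@ys(),d[2],st['contact_force'],st['opening'])
"
```

```text
0.029245662029114737 0.0004544735808679496 0.1026943873173218 [-0.59493533 -0.2563159   0.16496144] 0.5765027962500563
```

Call:
step_arm(
  steps=[
    [[0,0,0],[0,0,0]],
    [[0,0,0],[0,0,0]],
    [[0,0,0],[0,0,0]],
    [[0,0,0],[0,0,0]],
  ],
  claw=-1,
  grip_force=5,
)

```text
clock: 4.08
tool_pos: [0.5346, -0.0793, 0.1388]
eef_rot: [0.59, 0.808, 0.0, 0.0]
contact_force: [1.0, -0.1, -0.6]
opening: 0.271
finger_force: 4.9
```

Call:
step_arm(
  steps=[
    [[1.13,0,0.13],[0,0,0]],
    [[1.11,0,0.29],[0,0,0]],
    [[1.05,0,0.44],[0,0,0]],
    [[0.99,0,0.57],[0,0,0]],
    [[0.9,0,0.71],[0,0,0]],
    [[0.79,0,0.82],[0,0,0]],
    [[0.67,0,0.92],[0,0,0]],
    [[0.54,0,1.01],[0,0,0]],
    [[0,0,0],[0,0,0]],
    [[0,0,0],[0,0,0]],
  ],
)

```text
clock: 5.32
tool_pos: [0.5108, -0.0105, 0.0894]
eef_rot: [0.589, 0.808, -0.001, -0.001]
contact_force: [-5.8, 3.5, 2.0]
opening: 0.253
finger_force: 4.9
```

```bash
python3 -c "
from h import *
s=snap('wrist','w3');st=sensors.get_state();d=st['tool_pos']-FOOT;print(d@xs(),d@ys(),d[2],st['contact_force'],st['q'].round(2))
"
```

```text
0.10198093562957705 0.00012473895552476272 0.053489673116104954 [-5.22317644  3.49376108  2.16180026] [ 0.14  0.84 -0.35  2.02  0.72  0.4  -0.47]
```

View pics/w3.png

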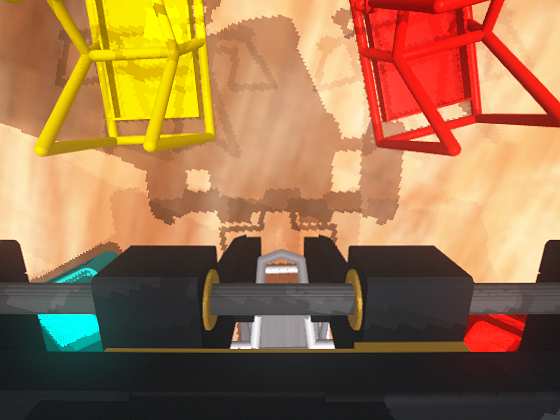

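Call:
step_arm(
  steps=[
    [[0,0,0],[0,0,0]],
    [[0,0,0],[0,0,0]],
    [[0,0,0],[0,0,0]],
    [[0,0,-3],[0,0,0]],
    [[0,0,-5],[0,0,0]],
    [[0,0,-5],[0,0,0]],
    [[0,0,-5],[0,0,0]],
  ],
  claw=0.1,
)

```text
clock: 6.25
tool_pos: [0.5123, -0.0115, 0.2715]
eef_rot: [0.59, 0.808, 0.0, 0.0]
contact_force: [0.7, -0.1, 0.3]
opening: 0.548
finger_force: 0.0
```

```bash
python3 -c "
from h import *
c=.5**.5
s=snap('scene','s2')
p0=W(.102,0,.2335);t=frame(c*xs()-[0,0,c],-ys())
plan(W(-.10,0,.20),t,10,p0,down())
print(sensors.get_state()['tool_pos']-p0)
"
```

```text
[[[-2.02, -0.0, 0.34], [0.0, 4.5, 0.0]], [[-2.04, -0.0, 0.18], [0.0, 4.5, 0.0]], [[-2.05, -0.0, 0.01], [0.0, 4.5, 0.0]], [[-2.04, -0.0, -0.15], [0.0, 4.5, 0.0]], [[-2.02, -0.0, -0.31], [0.0, 4.5, 0.0]], [[-1.99, -0.0, -0.46], [0.0, 4.5, 0.0]], [[-1.95, -0.0, -0.62], [0.0, 4.5, 0.0]], [[-1.9, -0.0, -0.77], [0.0, 4.5, 0.0]], [[-1.83, -0.0, -0.92], [0.0, 4.5, 0.0]], [[-1.75, -0.0, -1.06], [0.0, 4.5, 0.0]]] total deg 45.0 dist 0.20475900468599667
[0.0044852  0.00018433 0.00781906]
```

Call:
step_arm(
  steps=[
    [[-2.0,0,0.3],[0,4.5,0]],
    [[-2.0,0,0.2],[0,4.5,0]],
    [[-2.1,0,0],[0,4.5,0]],
    [[-2.0,0,-0.1],[0,4.5,0]],
    [[-2.0,0,-0.3],[0,4.5,0]],
    [[-2.0,0,-0.5],[0,4.5,0]],
    [[-2.0,0,-0.6],[0,4.5,0]],
    [[-1.9,0,-0.8],[0,4.5,0]],
    [[-1.8,0,-0.9],[0,4.5,0]],
    [[-1.8,0,-1.1],[0,4.5,0]],
    [[0,0,0],[0,0,0]],
    [[0,0,0],[0,0,0]],
  ],
)

```text
clock: 7.8
tool_pos: [0.5738, -0.2025, 0.2368]
eef_rot: [0.544, 0.747, 0.226, -0.309]
contact_force: [-0.2, 0.5, 0.7]
opening: 0.547
finger_force: 0.0
```

```bash
python3 -c "
from h import *
c=.5**.5
st=sensors.get_state();t=frame(c*xs()-[0,0,c],-ys());d=st['tool_pos']-FOOT
print(st['q'].round(2),(R.from_quat(st['eef_rot']).inv()*t).as_rotvec(degrees=True).round(2),(d@xs()).round(4),(d@ys()).round(4),d[2])
for g in(1,-1): print(g,(R.from_quat(st['eef_rot']).inv()*slope(g)).as_rotvec(degrees=True).round(1))
"
```

```text
[ 0.84  1.12 -0.87  1.15  0.08  1.53  0.47] [ 0.8   0.01 -0.77] -0.1 0.0028 0.20077191848217865
1 [  0.6   0.6 -90.8]
-1 [ 0.6 -0.6 89.2]
```

Call:
step_arm(
  steps=[
    [[0,0,0],[0,0,-10]],
    [[0,0,0],[0,0,-10]],
    [[0,0,0],[0,0,-10]],
    [[0,0,0],[0,0,-10]],
    [[0,0,0],[0,0,-10]],
    [[0,0,0],[0,0,-10]],
    [[0,0,0],[0,0,-10]],
    [[0,0,0],[0,0,-10]],
    [[0,0,0],[0.6,0.6,-10.5]],
    [[0,0,0],[0,0,0]],
    [[0,0,0],[0,0,0]],
  ],
  claw=1,
)

```text
clock: 9.18
tool_pos: [0.5739, -0.203, 0.2372]
eef_rot: [-0.148, 0.914, 0.373, -0.062]
contact_force: [0.0, -0.7, -0.4]
opening: 1.0
finger_force: 0.0
```

```bash
cat >> h.py <<'E'
def where(sg):
    c=.5**.5;st=sensors.get_state();d=st['tool_pos']-FOOT;x,y,z=d@xs(),d@ys(),d[2]
    print(st['clock'],'q',st['q'].round(2),'err rot',(R.from_quat(st['eef_rot']).inv()*slope(sg)).as_rotvec(degrees=True).round(2),'u,n,y mm',(np.array([(z-x)*c,(x+z)*c,y])*1000).round(1),'F',st['contact_force'].round(1),'open',st['opening']*88,st['finger_force'])
E
python3 -c "
from h import *
where(1); plan(UN(.140,.028,0),slope(1),4)
print('tool x in stand y',slope(1).as_matrix()[:,0]@ys())"
```

```text
9.175 q [ 0.94  1.27 -1.31  1.14  0.43  1.63  1.76] err rot [-0.61  0.15 -0.42] u,n,y mm [213.3  71.2   2.8] F [ 0.  -0.7 -0.4] open 87.99916170716388 0.0
[[[-0.07, -1.06, 1.84], [-0.15, 0.04, -0.11]], [[-0.07, -1.07, 1.84], [-0.15, 0.04, -0.11]], [[-0.07, -1.07, 1.84], [-0.15, 0.04, -0.11]], [[-0.07, -1.08, 1.84], [-0.15, 0.04, -0.11]]] total deg 0.7582908253072865 dist 0.08515754249551345
tool x in stand y 1.0
```

Call:
step_arm(
  steps=[
    [[-0.1,-1.1,1.5],[-0.2,0,0]],
    [[-0.1,-1.1,1.5],[-0.2,0,0]],
    [[-0.1,-1.0,1.5],[-0.2,0,-0.4]],
    [[0,-1.1,1.5],[0,0,0]],
    [[0,0,0],[0,0,0]],
    [[0,0,0],[0,0,0]],
    [[0,0,0],[0,0,0]],
  ],
)

```text
clock: 10.05
tool_pos: [0.5733, -0.1917, 0.1645]
eef_rot: [-0.152, 0.911, 0.378, -0.061]
contact_force: [-0.6, 0.2, -0.1]
opening: 1.0
finger_force: 0.0
```

```bash
python3 -c "
from h import *
where(1)
w=snap('wrist','w4');s=snap('scene','s4');im=s['img'][140:280,200:370,::-1]
im=cv2.resize(im,(510,420),interpolation=cv2.INTER_CUBIC);c=np.zeros((570,800,3),np.uint8)
c[:420,:510]=im;ww=w['img'][:,:,::-1];c[-210:,-280:]=cv2.resize(ww,(280,210));
wc=ww[120:330,180:380];c[:300,514:]=cv2.resize(wc,(286,300))
cv2.imwrite('pics/c4.png',c)"
```

```text
10.05 q [ 0.93  1.36 -1.29  1.19  0.48  1.54  1.79] err rot [0.02 0.25 0.1 ] u,n,y mm [154.2  27.5  -0.3] F [-0.6  0.2 -0.1] open 88.02129513991919 0.0
```

View pics/c4.png

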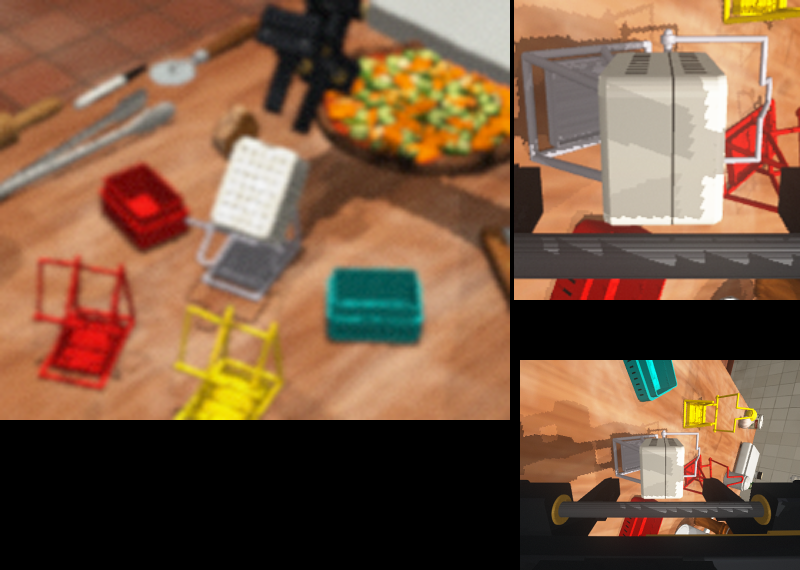

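Call:
step_arm(
  steps=[
    [[0,0,1.2],[0,0,0]],
    [[0,0,1.2],[0,0,0]],
    [[0,0,1.2],[0,0,0]],
    [[0,0,1.2],[0,0,0]],
    [[0,0,1.2],[0,0,0]],
    [[0,0,1.2],[0,0,0]],
    [[0,0,1.2],[0,0,0]],
    [[0,0,0],[0,0,0]],
    [[0,0,0],[0,0,0]],
  ],
)

```text
clock: 11.28
tool_pos: [0.5542, -0.1354, 0.1044]
eef_rot: [-0.152, 0.911, 0.378, -0.061]
contact_force: [0.3, 0.1, 0.8]
opening: 1.0
finger_force: 0.0
```

```bash
python3 -c "
from h import *
where(1)"
```

```text
11.275 q [ 0.93  1.41 -1.26  1.36  0.53  1.35  1.73] err rot [0.04 0.22 0.06] u,n,y mm [69.7 27.  -0.4] F [0.3 0.1 0.8] open 87.97190132373333 0.0
```

Call:
step_arm(
  steps=[
    [[0,0,0],[0,0,0]],
    [[0,0,0],[0,0,0]],
    [[0,0,0],[0,0,0]],
    [[0,0,0],[0,0,0]],
    [[0,0,0],[0,0,0]],
    [[0,0,0],[0,0,0]],
  ],
  claw=-1,
  grip_force=40,
)

```text
clock: 12.02
tool_pos: [0.5538, -0.1344, 0.1053]
eef_rot: [-0.152, 0.911, 0.379, -0.061]
contact_force: [-2.1, 1.5, 5.7]
opening: 0.63
finger_force: 40.0
```

```bash
python3 -c "
from h import *
where(1)"
```

```text
12.025 q [ 0.93  1.41 -1.26  1.36  0.53  1.35  1.73] err rot [0.17 0.17 0.14] u,n,y mm [69.6 28.5 -0.4] F [-2.1  1.5  5.7] open 55.482617817447036 39.99466735403985
```

Call:
step_arm(
  steps=[
    [[0,0.4,-0.1],[0,0,0]],
    [[0,0.7,-0.3],[0,0,0]],
    [[0,1,-0.7],[0,0,0]],
    [[0,1.2,-1.2],[0,0,0]],
    [[0,1.4,-1.4],[0,0,0]],
    [[0,1.4,-1.4],[0,0,0]],
    [[0,1.4,-1.4],[0,0,0]],
    [[0,1.2,-1.2],[0,0,0]],
    [[0,0.8,-0.8],[0,0,0]],
    [[0,0,0],[0,0,0]],
    [[0,0,0],[0,0,0]],
  ],
)

```text
clock: 13.4
tool_pos: [0.551, -0.129, 0.2306]
eef_rot: [-0.152, 0.911, 0.378, -0.062]
contact_force: [0.0, 0.4, -4.3]
opening: 0.63
finger_force: 40.0
```

```bash
python3 -c "
from h import *
where(1)"
```

```text
13.4 q [ 0.94  1.25 -1.34  1.36  0.41  1.45  1.66] err rot [0.05 0.12 0.02] u,n,y mm [153.9 121.3   0.5] F [ 0.   0.4 -4.3] open 55.47527602965369 39.995281118899584
```

Call:
step_arm(
  steps=[
    [[0,0,0],[0,0,5]],
    [[0,0,0],[0,0,9]],
    [[0,0,0],[0,0,9]],
    [[0,0,0],[0,0,9]],
    [[0,0,0],[0,0,9]],
    [[0,0,0],[0,0,9]],
    [[0,0,0],[0,0,9]],
    [[0,0,0],[0,0,9]],
    [[0,0,0],[0,0,9]],
    [[0,0,0],[0,0,8]],
    [[0,0,0],[0,0,5]],
    [[0,0,0],[0,0,0]],
  ],
)

```text
clock: 14.9
tool_pos: [0.5511, -0.1286, 0.2308]
eef_rot: [0.537, 0.752, 0.224, -0.311]
contact_force: [-0.8, -0.3, -4.4]
opening: 0.634
finger_force: 40.0
```

```bash
python3 -c "
from h import *
where(-1)"
```

```text
14.9 q [ 0.81  1.06 -0.87  1.37  0.04  1.34  0.44] err rot [ 5.000e-02 -1.600e-01  9.009e+01] u,n,y mm [153.8 121.7   0.3] F [-0.8 -0.3 -4.4] open 55.82559773932466 39.99520318116993
```

Call:
step_arm(
  steps=[
    [[0,0,0],[0,0,5]],
    [[0,0,0],[0,0,9]],
    [[0,0,0],[0,0,9]],
    [[0,0,0],[0,0,9]],
    [[0,0,0],[0,0,9]],
    [[0,0,0],[0,0,9]],
    [[0,0,0],[0,0,9]],
    [[0,0,0],[0,0,9]],
    [[0,0,0],[0,0,9]],
    [[0,0,0],[0,0,8]],
    [[0,0,0],[0,0,5]],
    [[0,0,0],[0,0,0]],
  ],
)

```text
clock: 16.4
tool_pos: [0.5513, -0.1283, 0.231]
eef_rot: [0.911, 0.153, -0.061, -0.379]
contact_force: [-0.4, -0.1, -4.2]
opening: 0.631
finger_force: 40.0
```

```bash
python3 -c "
from h import *
where(-1)
w=snap('wrist','w5');s=snap('scene','s5');im=s['img'][130:270,200:370,::-1]
im=cv2.resize(im,(510,420),interpolation=cv2.INTER_CUBIC);c=np.zeros((570,800,3),np.uint8)
c[:420,:510]=im;ww=w['img'][:,:,::-1];c[-210:,-280:]=cv2.resize(ww,(280,210));
wc=ww[120:330,180:380];c[:300,514:]=cv2.resize(wc,(286,300))
cv2.imwrite('pics/c5.png',c)"
```

```text
16.4 q [ 0.61  0.95 -0.38  1.38 -0.31  1.36 -0.79] err rot [-0.1  -0.16  0.2 ] u,n,y mm [153.8 122.   -0. ] F [-0.4 -0.1 -4.2] open 55.52615883902692 39.99456350225955
```

View pics/c5.png

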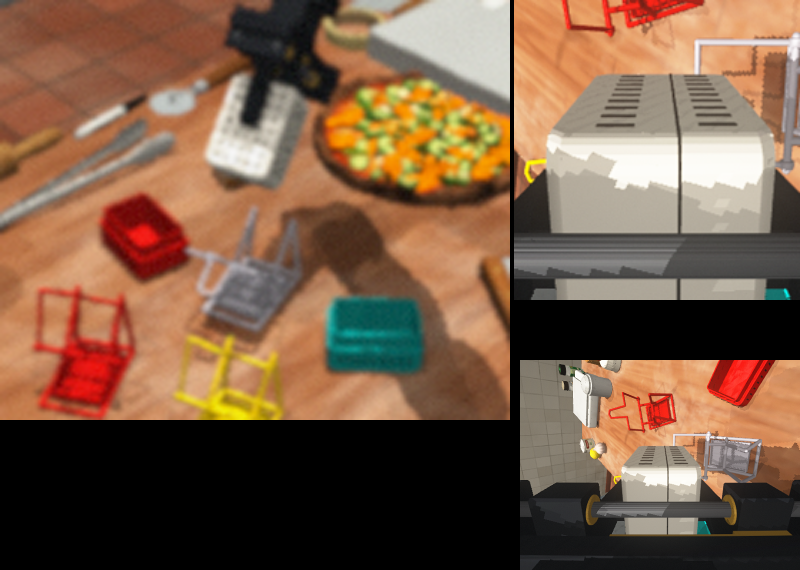

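Call:
step_arm(
  steps=[
    [[0,0.5,0.5],[0,0,0]],
    [[0,1.1,1.1],[0,0,0]],
    [[0,1.3,1.2],[0,0,0]],
    [[0,1.3,1.2],[0,0,0]],
    [[0,1.3,1.2],[0,0,0]],
    [[0,1.3,1.2],[0,0,0]],
    [[0,0.9,0.9],[0,0,0]],
    [[0,0.5,0.5],[0,0,0]],
    [[0,0,0],[0,0,0]],
    [[0,0,0],[0,0,0]],
  ],
)

```text
clock: 17.75
tool_pos: [0.5529, -0.1313, 0.119]
eef_rot: [0.911, 0.152, -0.061, -0.378]
contact_force: [0.4, -0.1, -3.8]
opening: 0.632
finger_force: 40.0
```

```bash
python3 -c "
from h import *
where(-1)"
```

```text
17.75 q [ 0.61  1.1  -0.37  1.4  -0.28  1.21 -0.72] err rot [-0.02 -0.22  0.1 ] u,n,y mm [76.9 40.4 -0.5] F [ 0.4 -0.1 -3.8] open 55.65166709127288 39.9942172318697
```

Now down onto the rails, then toward the stop.

Call:
step_arm(
  steps=[
    [[0,0.4,0],[0,0,0]],
    [[0,0.3,0],[0,0,0]],
    [[0,0.2,0],[0,0,0]],
    [[0,0.2,0],[0,0,0]],
    [[0,0,0],[0,0,0]],
    [[0,0,0],[0,0,0]],
  ],
)

```text
clock: 18.5
tool_pos: [0.555, -0.1385, 0.1106]
eef_rot: [0.911, 0.152, -0.061, -0.378]
contact_force: [0.6, -0.2, -4.7]
opening: 0.633
finger_force: 40.0
```

```bash
python3 -c "
from h import *
where(-1)"
```

```text
18.5 q [ 0.61  1.12 -0.36  1.38 -0.27  1.22 -0.72] err rot [-0.06 -0.18  0.07] u,n,y mm [76.4 29.1 -0.2] F [ 0.6 -0.2 -4.7] open 55.684808913792835 39.99422724824399
```

Call:
step_arm(
  steps=[
    [[0,0.1,0.2],[0,0,0]],
    [[0,0,0.2],[0,0,0]],
    [[0,0,0.2],[0,0,0]],
    [[0,0,0.1],[0,0,0]],
    [[0,0,0],[0,0,0]],
    [[0,0,0],[0,0,0]],
  ],
)

```text
clock: 19.25
tool_pos: [0.554, -0.1349, 0.1058]
eef_rot: [0.911, 0.152, -0.061, -0.378]
contact_force: [0.2, -2.6, 6.4]
opening: 0.631
finger_force: 40.0
```

```bash
python3 -c "
from h import *
where(-1)"
```

```text
19.25 q [ 0.61  1.12 -0.36  1.39 -0.28  1.21 -0.72] err rot [-0.04 -0.23  0.09] u,n,y mm [70.3 28.4 -0.4] F [ 0.2 -2.6  6.4] open 55.52295516257618 39.99388153664768
```

Call:
step_arm(
  steps=[
    [[0,0,0],[0,0,0]],
    [[0,0,0],[0,0,0]],
    [[0,0,0],[0,0,0]],
    [[0,0,0],[0,0,0]],
    [[0,0,0],[0,0,0]],
  ],
  claw=1,
)

```text
clock: 19.88
tool_pos: [0.5536, -0.1346, 0.1049]
eef_rot: [0.911, 0.152, -0.061, -0.378]
contact_force: [-0.6, -0.2, 0.5]
opening: 1.001
finger_force: 0.0
```

```bash
python3 -c "
from h import *
where(-1)"
```

```text
19.875 q [ 0.61  1.13 -0.36  1.39 -0.27  1.2  -0.72] err rot [-0.06 -0.18  0.06] u,n,y mm [69.3 28.1 -0.2] F [-0.6 -0.2  0.5] open 88.07134645555435 0.0
```

Call:
step_arm(
  steps=[
    [[0,0,-1],[0,0,0]],
    [[0,0,-1.5],[0,0,0]],
    [[0,0,-2],[0,0,0]],
    [[0,0,-2],[0,0,0]],
    [[0,0,-2],[0,0,0]],
    [[0,0,-2],[0,0,0]],
    [[0,0,-2],[0,0,0]],
    [[0,0,-2],[0,0,0]],
    [[0,0,0],[0,0,0]],
    [[0,0,0],[0,0,0]],
  ],
)

```text
clock: 21.12
tool_pos: [0.5862, -0.2313, 0.2071]
eef_rot: [0.911, 0.152, -0.062, -0.379]
contact_force: [-0.3, -0.5, -0.4]
opening: 0.996
finger_force: 0.0
```

```bash
python3 -c "
from h import *
where(-1)
print((R.from_quat(sensors.get_state()['eef_rot']).inv()*down()).as_rotvec(degrees=True).round(1))
s=sensors.get_state();c=.5**.5;t=frame(c*xs()-[0,0,c],-ys())
print(UN(.214,.028))
plan(W(-.08,0,.25),t,9)
plan(W(.105,0,.20),down(),10,W(-.08,0,.25),t)
w=snap('wrist','w6');s=snap('scene','s6');im=s['img'][130:270,200:370,::-1]
im=cv2.resize(im,(510,420),interpolation=cv2.INTER_CUBIC);c=np.zeros((570,800,3),np.uint8)
c[:420,:510]=im;ww=w['img'][:,:,::-1];c[-210:,-280:]=cv2.resize(ww,(280,210));
wc=ww[120:330,180:380];c[:300,514:]=cv2.resize(wc,(286,300))
cv2.imwrite('pics/c6.png',c)"
```

```text
21.125 q [ 0.66  1.1  -0.34  1.05 -0.25  1.59 -0.76] err rot [-0.1  -0.14  0.06] u,n,y mm [213.8  28.1   0.4] F [-0.3 -0.5 -0.4] open 87.66943613908138 0.0
[-35.1 -35.4 -84.9]
[ 0.58664408 -0.23141657  0.20711984]
[[[0.01, -1.02, -0.22], [0.0, -0.02, -9.99]], [[0.18, -1.01, -0.22], [0.0, -0.02, -9.99]], [[0.36, -0.96, -0.22], [0.0, -0.02, -9.99]], [[0.52, -0.88, -0.22], [0.0, -0.02, -9.99]], [[0.66, -0.78, -0.22], [0.0, -0.02, -9.99]], [[0.79, -0.65, -0.22], [0.0, -0.02, -9.99]], [[0.89, -0.51, -0.22], [0.0, -0.02, -9.99]], [[0.96, -0.35, -0.22], [0.0, -0.02, -9.99]], [[1.01, -0.17, -0.22], [0.0, -0.02, -9.99]]] total deg 89.93858050352756 dist 0.09412276536310614
[[[0.95, -0.0, 1.66], [-0.0, -4.5, -0.0]], [[1.08, -0.0, 1.58], [-0.0, -4.5, -0.0]], [[1.2, 0.0, 1.49], [-0.0, -4.5, -0.0]], [[1.32, 0.0, 1.39], [-0.0, -4.5, -0.0]], [[1.42, 0.0, 1.29], [-0.0, -4.5, -0.0]], [[1.52, 0.0, 1.17], [-0.0, -4.5, -0.0]], [[1.6, 0.0, 1.05], [-0.0, -4.5, -0.0]], [[1.68, 0.0, 0.92], [-0.0, -4.5, -0.0]], [[1.75, 0.0, 0.78], [-0.0, -4.5, -0.0]], [[1.81, 0.0, 0.64], [-0.0, -4.5, -0.0]]] total deg 45.0 dist 0.19163767896736797
```

View pics/c6.png

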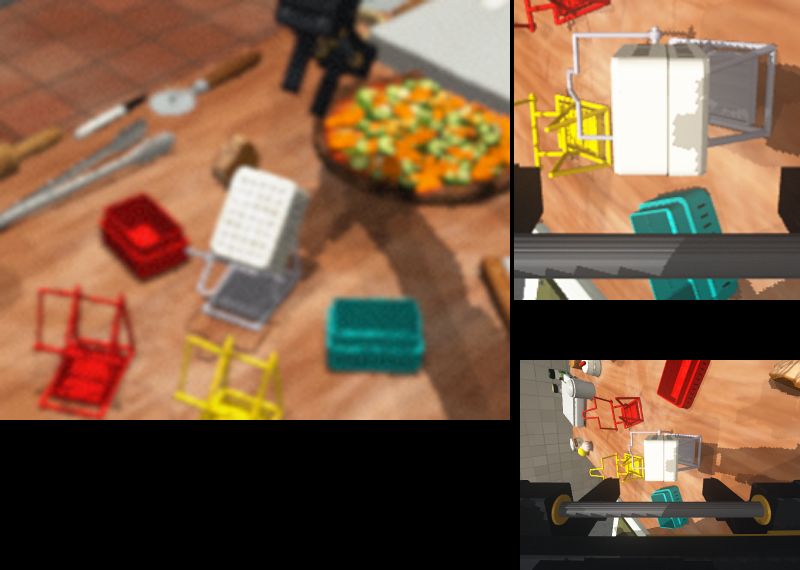

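Call:
step_arm(
  steps=[
    [[0,-1,-0.2],[0,0,-10]],
    [[0.2,-1,-0.2],[0,0,-10]],
    [[0.4,-1,-0.2],[0,0,-10]],
    [[0.5,-0.9,-0.2],[0,0,-10]],
    [[0.7,-0.8,-0.2],[0,0,-10]],
    [[0.8,-0.6,-0.2],[0,0,-10]],
    [[0.9,-0.5,-0.2],[0,0,-10]],
    [[1,-0.3,-0.2],[0,0,-10]],
    [[1,-0.2,-0.2],[0,0,-10]],
    [[0,0,0],[0,0,0]],
  ],
  claw=0.15,
)

```text
clock: 22.48
tool_pos: [0.5707, -0.1807, 0.2861]
eef_rot: [0.537, 0.751, 0.224, -0.311]
contact_force: [0.3, 0.8, -0.2]
opening: 0.572
finger_force: 0.0
```

Call:
step_arm(
  steps=[
    [[1,0,1.7],[0,-4.5,0]],
    [[1.1,0,1.6],[0,-4.5,0]],
    [[1.2,0,1.5],[0,-4.5,0]],
    [[1.3,0,1.4],[0,-4.5,0]],
    [[1.4,0,1.3],[0,-4.5,0]],
    [[1.5,0,1.2],[0,-4.5,0]],
    [[1.6,0,1.0],[0,-4.5,0]],
    [[1.7,0,0.9],[0,-4.5,0]],
    [[1.8,0,0.8],[0,-4.5,0]],
    [[1.8,0,0.6],[0,-4.5,0]],
    [[0,0,0],[0,0,0]],
    [[0,0,0],[0,0,0]],
  ],
)

```text
clock: 23.98
tool_pos: [0.5111, -0.0064, 0.236]
eef_rot: [0.583, 0.812, 0.001, 0.0]
contact_force: [0.5, 0.1, -0.1]
opening: 0.578
finger_force: 0.0
```

```bash
cat >> h.py <<'E'
def wd():
    st=sensors.get_state();d=st['tool_pos']-FOOT
    print(st['clock'],'q',st['q'].round(2),'x,y,z mm',(np.array([d@xs(),d@ys(),d[2]])*1000).round(1),'err rot',(R.from_quat(st['eef_rot']).inv()*down()).as_rotvec(degrees=True).round(2),'F',st['contact_force'].round(1),'open',st['opening']*88,st['finger_force'])
E
python3 -c "
from h import *
wd()"
```

```text
23.975 q [ 0.24  0.61 -0.51  1.92  0.43  0.72 -0.2 ] x,y,z mm [105.8  -1.5 200. ] err rot [ 0.13 -0.03 -0.24] F [ 0.5  0.1 -0.1] open 50.851285744691275 0.0
```

Call:
step_arm(
  steps=[
    [[-0.1,-0.1,2],[0,0,0]],
    [[-0.1,0,3],[0,0,0]],
    [[0,0,3],[0,0,0]],
    [[0,0,3],[0,0,0]],
    [[0,0,2],[0,0,0]],
    [[0,0,1.5],[0,0,0]],
    [[0,0,0.5],[0,0,0]],
    [[0,0,0],[0,0,0]],
    [[0,0,0],[0,0,0]],
  ],
)

```text
clock: 25.1
tool_pos: [0.5115, -0.0073, 0.0868]
eef_rot: [0.582, 0.813, 0.002, 0.001]
contact_force: [-0.1, -0.8, -0.1]
opening: 0.577
finger_force: 0.0
```

Call:
step_arm(
  steps=[
    [[0,0,0],[0,0,0]],
    [[0,0,0],[0,0,0]],
    [[0,0,0],[0,0,0]],
    [[0,0,0],[0,0,0]],
  ],
  claw=-1,
  grip_force=5,
)

```text
clock: 25.6
tool_pos: [0.5097, -0.0077, 0.0861]
eef_rot: [0.582, 0.813, 0.0, -0.0]
contact_force: [-4.2, -0.2, 3.0]
opening: 0.265
finger_force: 4.6
```

```bash
python3 -c "
from h import *
wd()
h=np.array([25,20.]);a=np.linspace(1.24,.12,9);st=sensors.get_state();d=st['tool_pos']-FOOT
q0=np.array([d@xs(),d[2]])*1000-h;r0=np.hypot(*q0);a0=np.arctan2(*q0);print(r0,a0)
a=np.linspace(a0,.12,10);p=np.stack([r0*np.sin(a),r0*np.cos(a)],1);print((np.diff(p,axis=0)*[1,-1]/10).round(2).tolist())"
```

```text
25.6 q [ 0.1   0.84 -0.28  2.03  0.64  0.35 -0.38] x,y,z mm [105.1   0.3  50.1] err rot [ 0.02 -0.03 -0.09] F [-4.2 -0.2  3. ] open 23.30247462819922 4.639534922534949
85.56176948326382 1.2107045712531659
[[-0.42, -0.95], [-0.53, -0.89], [-0.64, -0.82], [-0.73, -0.73], [-0.82, -0.64], [-0.89, -0.54], [-0.94, -0.43], [-0.99, -0.31], [-1.02, -0.19]]
```

Call:
step_arm(
  steps=[
    [[-0.42,0,-0.95],[0,0,0]],
    [[-0.53,0,-0.89],[0,0,0]],
    [[-0.64,0,-0.82],[0,0,0]],
    [[-0.73,0,-0.73],[0,0,0]],
    [[-0.82,0,-0.64],[0,0,0]],
    [[-0.89,0,-0.54],[0,0,0]],
    [[-0.94,0,-0.43],[0,0,0]],
    [[-0.99,0,-0.31],[0,0,0]],
    [[-1.02,0,-0.19],[0,0,0]],
    [[0,0,0],[0,0,0]],
    [[0,0,0],[0,0,0]],
  ],
)

```text
clock: 26.98
tool_pos: [0.5328, -0.0728, 0.141]
eef_rot: [0.582, 0.813, 0.001, -0.0]
contact_force: [-5.1, -1.3, -6.6]
opening: 0.245
finger_force: 4.9
```

```bash
python3 -c "
from h import *
wd()"
```

```text
26.975 q [ 0.3   0.78 -0.42  1.92  0.57  0.56 -0.18] x,y,z mm [ 35.9  -0.5 105. ] err rot [ 0.12 -0.1  -0.05] F [-5.1 -1.3 -6.6] open 21.566686763089727 4.861573178786784
```

Call:
step_arm(
  steps=[
    [[-0.3,0,0.1],[0,0,0]],
    [[-0.2,0,0.1],[0,0,0]],
    [[0,0,0],[0,0,0]],
  ],
)

```text
clock: 27.35
tool_pos: [0.5342, -0.0756, 0.1397]
eef_rot: [0.581, 0.814, 0.002, -0.001]
contact_force: [-8.9, 1.2, 1.0]
opening: 0.242
finger_force: 5.5
```

Call:
step_arm(
  steps=[
    [[0,0,0],[0,0,0]],
    [[0,0,0],[0,0,0]],
    [[0,0,0],[0,0,0]],
    [[0,0,0],[0,0,0]],
    [[0,0,-1.5],[0,0,0]],
    [[0,0,-3],[0,0,0]],
    [[0,0,-4],[0,0,0]],
    [[0,0,-4],[0,0,0]],
    [[0,0,-4],[0,0,0]],
    [[0,0,0],[0,0,0]],
    [[0,0,0],[0,0,0]],
  ],
  claw=0.15,
)

```text
clock: 28.72
tool_pos: [0.5342, -0.0786, 0.3042]
eef_rot: [0.582, 0.813, 0.001, 0.001]
contact_force: [-0.1, -0.3, -0.8]
opening: 0.573
finger_force: 0.0
```

```bash
python3 - <<'E'
from h import *
wd()
w=snap('wrist','w9'); im=w['img'].astype(int)
hsv=cv2.cvtColor(w['img'],cv2.COLOR_RGB2HSV)
# predicted pixels if seated and keeper shut
for n,p in dict(loop=W(.032,0,.110),barL=UN(.055,.058,.043),barR=UN(.055,.058,-.043),hL=W(.025,.043,.02),A=UN(0,.056,-.036),B=UN(0,.056,.036),open=W(.112,0,.045)).items(): print(n,proj(w,p).round(1))
q=proj(w,UN(.03,.056)); x,y=q.astype(int)
# white box mask
m=((hsv[:,:,1]<60)&(hsv[:,:,2]>170)).astype(np.uint8)
k,l,st,ce=cv2.connectedComponentsWithStats(m)
for i in range(1,k):
    if st[i,4]>300: print(st[i],ce[i].round(1))
# coarse ascii around the loop/box
g=cv2.cvtColor(w['img'],cv2.COLOR_RGB2GRAY);q=proj(w,W(.02,0,.1)).astype(int)
for r_ in range(q[1]-45,q[1]+60,3): print(r_,''.join('#WWo+-. '[::-1][min(7,int(g[r_,c]//32))] if hsv[r_,c,1]<70 else '~' for c in range(q[0]-75,q[0]+75,2)))
E
```

```text
28.725 q [ 0.42  0.56 -0.59  1.75  0.38  0.94  0.01] x,y,z mm [3.000e+01 1.000e-01 2.682e+02] err rot [ 0.16 -0.04 -0.09] F [-0.1 -0.3 -0.8] open 50.425718322856085 0.0
loop [281.6 191. ]
barL [242.6 211.5]
barR [320.7 211.4]
hL [247.8 180.8]
A [311.6 171.8]
B [251.5 171.9]
open [281.4 108.5]
[   0    0   22  137 2250] [ 8.  60.5]
[ 486    8   74   95 3832] [522.1  64.3]
[540 108  20  34 355] [552.  126.5]
[472 133  66 112 622] [504.5 191.4]
[ 241  149   82  121 6705] [282.5 215.2]
[ 31 233  44  36 705] [ 52.6 251.4]
155 ~~~~~~~~~~~~~~~~~~~~~~~~~##~~~~~~~~~~~~~~~~~~~~~~##~~~~~~~~~~~~~~~~~~~~~~~~
158 ~~~~~~~~~~~~~~~~~~~~~~~~~oW~~~~~~~~~~~~~~~~~~~~~~W#~~~~~~~~~~~~~~~~~~~~~~~~
161 ~~~~~~~~~~~~~~~~~~~~~~~~~oW~++++++oooooooooooooo~W#~~~~~~~~~~~~~~~~~~~~~~~~
164 ~~~~~~~~~~~~~~~~~~~~~~~~~oW~WWWWWWWWWWWWWWWWWWWoWo#~~~~~~~~~~~~~~~~~~~~~~~~
167 ~~~~~~~~~~~~~~~~~~~~~~~~~oW~WWWWWWWWWWWWWWWWWWWWoWW~~~~~~~~~~~~~~~~~~~~~~~~
170 -~~~~~~~~~~~~~~~~~~~~~~~~+W~oooooWoooWoWoWoWWWWW~W#~~~~~~~~~~~~~~~~~~~~~~~~
173 ~~~~~~~~~~~~~~~~~~~~~~~~~+WWW###WWWWWWWWWWWW##W#W##W~~~~~~~~~~~~~~~~~~~~~~~
176 ~~~~~~~~~~~~~
[... 1522 characters left out ...]
~~~~~~~##################################~~~~~~~~~~~~~~~~~~~
236 ~~~~~~~~~~~~~~~~~~~~~~##################################~~~~~~~~~~~~~~~~~~~
239 ~~~~~~~~~~~~~~~~~~~~~~#####W####WW####WW####W####WW#####~~~~~~~~~~~~~~~~~~~
242 ~~~~~~~~~~~~~~~~~~~~~~#####~####o-###W++W#W#-o#W#W+W####~~~~~~~~~~~~~~~~~~~
245 ~~~~~~~~~~~~~~~~~~~~~~##################################~~~~~~~~~~~~~~~~~~~
248 ~~~~~~~~~~~~~~~~~~~~~~##################################~~~~~~~~~~~~~~~~~~~
251 ~~~~~~~~~~~~~~~~~~~~~~##################################~~~~~~~~~~~~~~~~~~~
254 ~~~~~~~~~~~~~~~~~~~~~~~################################~~~~~~~~~~~~~~~~~~~~
257 ~~~~~~~~~~~~~~~~~~~~~~~###############################W~~~~~~~~~~~~~~~~~~~~
```

```bash
python3 -c "
from h import *
print(finish_job())"
```

```text
the job is handed in; nothing more can be done
None
```

The job is handed in, with no verdict returned: the box was turned over in a closed pinch and laid lid side down on the rails against the stop, and in the last wrist image the keeper lies shut on it within a pixel or two of its predicted place. I touched no other objects, and handed in with the gripper clear at about 29 s of the 70 s.

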